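Plug a hand brush and show it to the inspection camera

ROBOT

A 6-joint arm with a two-finger parallel gripper is mounted at the origin on the work surface. World frame = base frame: x ahead of the robot, y to its left, z up, the work surface at z = 0. Lengths are in m, angles in rad, forces in N, time in s.
With the tool pointing down it reaches from about 0.425 to 0.95 m from the base axis. Payload 3.5 kg.
Tool frame: the origin (TCP) lies on the centre line of the jaws, within the pads' length; the fingertips stand 19 mm ahead of it and the grasp point (between the pads) is the TCP; z points along the fingers, y is the line along which they close (so a half turn about z gives the same grasp; the last joint's range is limited). The gripper opens to 85 mm and grips with 20 to 120 N. Pads are 22 mm wide; open, the fingers measure 114 mm over their backs; the gripper's body (76 mm by 85 mm) begins 54 mm behind the grasp point. The pads swing forward as they close: fully open they stand 13 mm farther back than shut.
Start: joints at [0.998, 0.286, 1.577, -0, 1.279, -0.15], TCP at [0.277, 0.616, 0.25] pointing down, gripper open.
Joint ranges: [-2.77, 2.77], [-0.9, 2.22], [0.21, 2.48], [-1.53, 4.67], [0.24, 2.81], [-2.84, 2.84]. Speed limits (rad/s): [2.79, 2.79, 3.14, 3.14, 3.14, 3.14].

INTERFACE

Orientations are given as a unit quaternion [x, y, z, w].
In Python, from plant import ctrl, imaging gives the robot as it stands. The module is installed in compiled form; this text tells all that it offers.
- The arm moves only by the shell command python3 -m handwheel 'ROWS' [OPENING] [FORCE]. ROWS is JSON, one flat list of numbers, 6 for each row, row after row: the shift along the world's x, y, z in units of 150 mm (1.0 is 150 mm), then the turn, a rotation vector about the world's x, y, z in units of 90 degrees (1.0 is 90 degrees). In form: [tx, ty, tz, rx, ry, rz, tx, ty, tz, rx, ry, rz, ...]. A call has 1 to 5 rows; each row shifts and turns the commanded pose from where the row before left it; what a row does not reach is not made up. A row lasts 1/12 s, in which the tool goes at most 41.7 mm and 7.16 degrees, less where a joint would pass 70% of its speed; a pose out of reach is approached as far as the arm can. A call with a number of a shift or a turn outside -1 to 1 is refused whole. A call with a gripper value outside its range is refused whole. OPENING is the opening, from 0 (shut) to 1 (fully open), set as the call begins (- or left out, the last holds). The fingers move at their own pace and stop on an object; FORCE is the grip in N (left out, the last holds). Time passes only in rows, so rows that do not move let the fingers close. It gives the time, the measured TCP pose, the force, the opening and the grip force at its end, in the units of the state.
- ctrl.get_state(): the state, without advancing time (a new reading comes with each control period).
- imaging.read_camera(name): name is "side" or "top" or "wrist"; returns (picture, depth): 400x640x3 uint8, blue, green, red; 400x640 float32, m along the optical axis (not along the pixel's ray), 0 where there is no reading.
- imaging.get_calibration(name): a dict with "fovy" (degrees; the focal length in pixels is half the picture's height over the tangent of half this angle, whatever the lens; pixels are square), "cx", "cy" (the principal point, pixels), "R" (3x3) and "t" (3): a world point X has camera coordinates R X + t. Camera axes: x right, y down, z forward; pixel columns grow to the right and rows downward; lengths in m; the calibration is good to about 2 mm. A picture is of the moment at which its call begins: read the wrist's pose just before it. get_calibration takes no time and is no camera call; for the wrist camera it gives the pose at the moment of the call.
- ctrl.sign_off(): hands the job in; it is judged then, once.
The state is a dict: "time": time; "qpos": joint angles; "dq": joint speeds; "joint_efforts": joint torques, N m; "eef_pos": TCP position; "tcp_rot": TCP orientation; "contact_force": force on the tool from outside, world axes, zero at the start; "wrist_torque": the same for the moment, N m; "opening": opening from 0.0 (shut) to 1.0 (fully open); "finger_force": force on a finger pad.
Only numpy, scipy, OpenCV 4.12 (cv2) and the standard library are available. Lean on these libraries where they do the work, as an engineer would, in place of code of your own. Each camera call takes 0.05 s, during which the arm holds its last target. There are 200 camera calls.

TASK

Press the dark button plug fully home into the empty screw hole of the brush that stands in the wooden cradle, then lift that brush out by its arched handle and show its long side to the inspection camera: handle uppermost, the middle of the brush 180 mm straight out from the lens, and its long side square on to the lens, so lean it to match the camera's downward tilt. Finish while still holding the brush there, still and clear of everything, with the plug in place; do not knock the camera or disturb the other things on the bench.

Things in the scene. Friction and masses are not known exactly. Their poses are not given: they have to be found in the camera images.
- brush: The brush to work on, 220 x 64 mm, about 0.3 kg, loose, standing on its bristles in the cradle; it lifts straight out. Origin: centre of the bristles' underside; x along the brush to its toe (the end with the hole), z up. Cream bristles 0 to 26 mm high (rigid), pale board to 38, honey-coloured cover board to 52 mm, arched handle on top. The only brush with an open hole
- brush_middle (a point): Middle of the brush's woodwork, on the centre line halfway along it, 38 mm above the bristles' underside; axes as brush. This is the point to bring before the lens
- handle (a point): Centre of the handle's crown, 18 mm from the brush's middle towards the heel (x = -18 mm), 94 mm above the bristles' underside. The bar there runs along the brush's x, 20 mm wide (y), 16 mm thick (z), nearly straight for 20 mm either way, 34 mm of air below it; its feet stand on the cover from x = -81 to +45 mm. Axes as brush
- hole (a point): Centre of the screw hole's mouth, in the cover's top face, 70 mm from the brush's middle towards the toe (x = +70 mm), 52 mm above the bristles' underside: 21.5 mm across, 14 mm deep, blind
- plug: A turned button of dark wood, 12 g, loose, standing on its tenon, alone on the bench. Origin: centre of the tenon's underside, z up along its axis. Tenon 20 mm across, 10 mm long, foot chamfered; above it a round flat-topped head 30 mm across, 9 mm thick (z = 10 to 19 mm). It fits the hole loosely and is home when the head's underside lies on the cover all round
- collar (a point): Centre of the underside of the plug's head, 10 mm above its origin; home when it lies on hole; axes as plug
- cradle: Fixed beech assembly cradle: base 260 x 110 mm, 15 mm thick, on which the brush stands, two felt-lined side rails 150 mm long, 72 mm apart inside, standing to 49 mm above the bench, and end stops to 35 mm. Origin: centre of its underside, x along the brush
- lens (a point): Centre of the inspection camera's front glass: dark blue box, black lens, 90 mm ring light with a white face, clamped 250 to 310 mm up a 400 mm aluminium column (steel foot 120 x 160 mm). The camera looks along this point's -x, tilted 0.15 to 0.45 rad downwards; y is level, z up out of the camera's top. Its clamps are stiff but can be knocked out of place
- focus (a point): Point in the air 180 mm straight out from the lens glass, where the middle of the brush must be; axes as lens
- brush_b: Finished brush, same sizes with the plug already in; leave alone. Origin centre of its underside
- brush_c: Finished brush like brush_b; leave alone
- screwdriver: Screwdriver with black handle, 210 mm, lying along its x; leave alone. Origin under its middle
- mallet: Carpenter's mallet, head 65 x 120 x 75 mm at its +x end, handle to -x; leave alone. Origin on the bench beneath the mallet
- drill: Teal cordless drill with red battery lying on its side, about 180 x 200 mm, 66 mm high; leave alone. Origin under the motor housing
- spare_handle: Loose honey-coloured arched handle lying on its side, 126 x 50 mm, 20 mm high; leave alone. Origin on the bench beneath it
Mind the look-alikes: they are no part of the job. What is shaped like the brush but green is not meant.

How it is judged:
By the outcome, as a careful person would: the job done as asked, in the order asked, and still so for the second after the job is handed in, while the arm keeps its last pose, push and grip.
It also fails if it takes over 64 s, if anything falls off the work surface, if the arm or the gripper's body presses on something with over 40 N, if the wrist force passes 120 N, or if a joint passes its speed limit or range.

## Working session

There is one attempt and no reset: what is moved stays moved. The work goes in short steps, Python scripts to look and compute and a shell command to move; the robot and the scene stay as the last step left them, time stands still between calls to the robot, and variables do not carry over. Pictures are saved under pics/ and viewed, at most 10 in all, crops included, and the job is handed in when it is done.

```bash
mkdir -p pics; ls; cat > h.py <<'E'
import numpy as np,cv2
from plant import ctrl,imaging
def cam(n):
    c=imaging.get_calibration(n); p,d=imaging.read_camera(n)
    return p,d,c
def f(c): return 200/np.tan(np.radians(c['fovy'])/2)
def pts(d,c):
    v,u=np.mgrid[0:400,0:640]; F=f(c)
    P=np.stack([(u-c['cx'])/F*d,(v-c['cy'])/F*d,d],-1)
    return (P-np.array(c['t']))@np.array(c['R'])
def ray(c,u,v,z):
    R=np.array(c['R']);o=-R.T@np.array(c['t']);r=R.T@np.array([(u-c['cx'])/f(c),(v-c['cy'])/f(c),1])
    return o+r*(z-o[2])/r[2]
E
python3 - <<'E'
from h import *
print(ctrl.get_state())
for n in('top','side','wrist'):
    p,d,c=cam(n); cv2.imwrite(f'pics/{n}0.png',p); np.savez(f'/tmp/{n}0.npz',p=p,d=d,**{k:np.array(v) for k,v in c.items()})
    print(n,c)
E
```

```text
pics
{'time': 0.0, 'qpos': array([ 9.98004882e-01,  2.87197515e-01,  1.57818316e+00,  1.12469814e-07,
        1.27859094e+00, -1.49944131e-01]), 'dq': array([ 5.25295574e-04, -3.46985432e-04,  7.92509493e-04,  5.30999151e-05,
       -1.22939507e-03,  2.01997384e-03]), 'joint_efforts': array([-4.11938781e-04, -4.05994749e+01, -2.92621171e+01, -1.70133453e-04,
        5.81205270e-03,  9.37313928e-06]), 'eef_pos': array([0.2765947 , 0.61505549, 0.24892255]), 'tcp_rot': array([ 2.09851936e-01,  9.77732453e-01, -1.11263450e-03, -4.20594706e-04]), 'contact_force': array([-0.93473873, -0.34551372,  0.52518927]), 'wrist_torque': array([-0.02166894, -0.03084489, -0.00154585]), 'finger_force': 0.0, 'opening': 0.9986558602571458}
top {'fovy': 57.39349225016128, 'cx': 317.9827100951885, 'cy': 200.52193045108544, 'R': array([[ 0.03985682, -0.9991866 ,  0.00613018],
       [-0.97307564, -0.04020767, -0.22695185],
       [ 0.22701373,  0.00308045, -0.97388669]]), 't': array([-0.04740439,  0.55334519,  1.1142757 ])}
side {'fovy': 55.607032018137126, 'cx': 321.1170379798364, 'cy': 200.20257987409036, 'R': array([[-0.9982876 , -0.05848529, -0.00115311],
       [-0.03989481,  0.69511808, -0.71778776],
       [ 0.04278157, -0.71651262, -0.69626102]]), 't': array([0.53160289, 0.17448166, 1.43247031])}
wrist {'fovy': 62.13260685040186, 'cx': 317.93804690926885, 'cy': 205.75422261245785, 'R': array([[ 0.40896919,  0.91254432, -0.00265899],
       [ 0.8725973 , -0.39021035,  0.29378534],
       [ 0.26705458, -0.12246938, -0.95586772]]), 't': array([-0.67373956, -0.0395112 ,  0.38043674])}
```

View pics/top0.png

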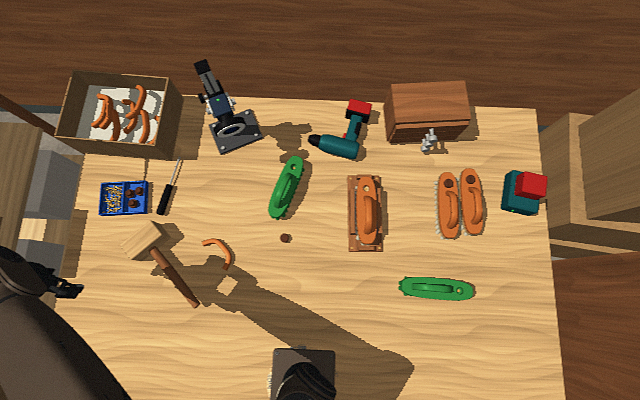

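View pics/side0.png

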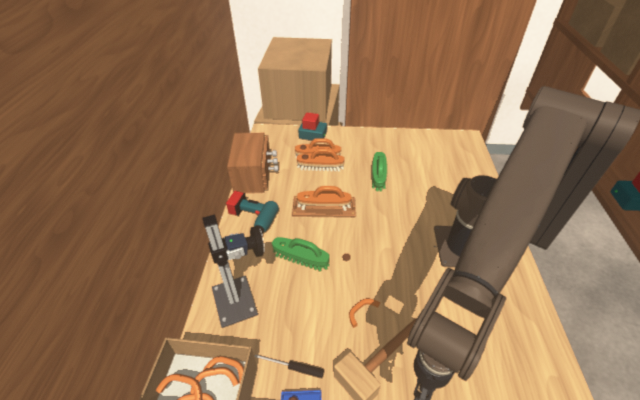

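The top view shows the plug at (286,238), the cradle and brush at (366,213) with what looks like its hole near (366,188), the camera column at (230,130), and a green decoy at (290,188). The side view shows the ring light at (257,242).

```bash
python3 - <<'E'
from h import *
L={n:dict(np.load(f'/tmp/{n}0.npz')) for n in('top','side')}
for n in L: L[n]['X']=pts(L[n]['d'],L[n])
T,S=L['top'],L['side']
z=lambda p,a,b,c,d,k:cv2.resize(p[b:d,a:c],(k*(c-a),k*(d-b)),interpolation=cv2.INTER_CUBIC)
A=z(T['p'],335,165,395,260,6);A=cv2.resize(A,(360,570));B=z(S['p'],195,205,285,335,4)[:570];C=np.zeros((570,800,3),np.uint8);C[:,:360]=A;C[:B.shape[0],380:380+B.shape[1]]=B
cv2.imwrite('pics/crop1.png',C)
# plug
for n in L:
    p,X=L[n]['p'],L[n]['X']
    u,v=(286,238) if n=='top' else (346,257)
    w=np.zeros((400,640),bool);w[v-9:v+10,u-9:u+10]=1
    m=w&(X[...,2]>.012)&(X[...,2]<.03)
    print(n,'plug',m.sum(),X[m].mean(0),np.median(X[m],0),X[m].min(0),X[m].max(0))
    # brush pixels by height
    u,v=(366,213) if n=='top' else (323,203)
    w[:]=0;w[v-45:v+45,u-40:u+40]=1
    for lo,hi in((.058,.075),(.098,.12)):
        m=w&(X[...,2]>lo)&(X[...,2]<hi);q=X[m]
        r=cv2.minAreaRect((q[:,:2]*1000).astype(np.float32));print(n,lo,m.sum(),r,np.median(q[:,2]))
    w[:]=0
    m=(X[...,2]>.18)&(X[...,2]<.45)&(X[...,0]>.3)&(X[...,1]>.02)&(X[...,1]<.4)
    q=X[m];print('cam',m.sum(),q.min(0),q.max(0))
    # white ring face
    hsv=cv2.cvtColor(p,cv2.COLOR_BGR2HSV);
E
```

```text
top plug 64 [0.43695612 0.08299731 0.01903646] [0.43739087 0.08301643 0.01913198] [0.42449847 0.06853533 0.0129547 ] [0.45176401 0.09751113 0.02418149]
top 0.058 905 ((531.8427124023438, -178.28897094726562), (216.552001953125, 61.872703552246094), 1.112707257270813) 0.06689199287202148
top 0.098 206 ((514.9292602539062, -179.74024963378906), (98.6382064819336, 19.781757354736328), 1.5115092992782593) 0.11403953868174184
cam 1701 [0.6822195  0.18767688 0.22229052] [0.83487223 0.3243236  0.40408542]
side plug 46 [0.43501047 0.08624239 0.01680983] [0.43504049 0.0856939  0.01700667] [0.42224784 0.07378599 0.01248459] [0.44791925 0.0997989  0.02328372]
side 0.058 543 ((538.4913940429688, -163.07220458984375), (532.93798828125, 195.727294921875), 60.52944564819336) 0.06499699287171795
side 0.098 173 ((553.2527465820312, -48.962127685546875), (316.72601318359375, 91.9236831665039), 71.87236022949219) 0.10602802187744353
cam 9893 [0.68053897 0.0200981  0.18000343] [1.21705113 0.39997523 0.44998862]
```

View pics/crop1.png

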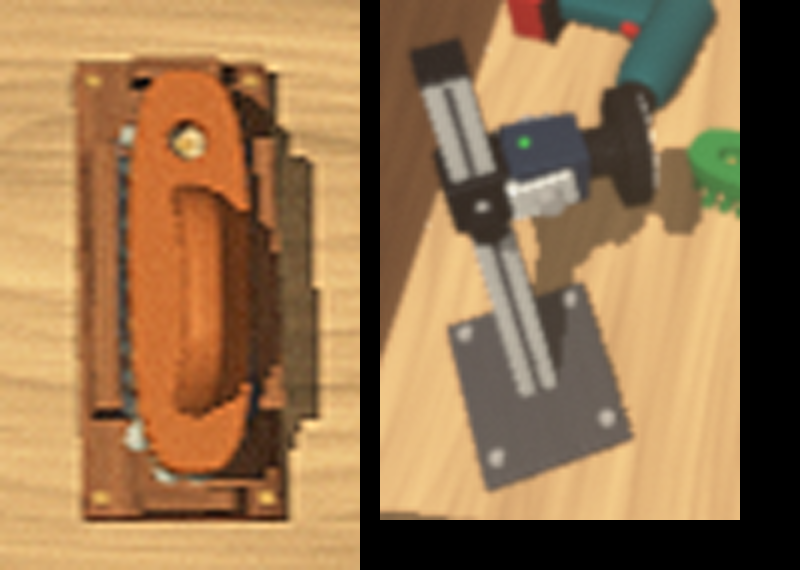

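The crop shows the brush hole at about top-image pixel (366.3,188.3), with the toe away from the robot. The inspection camera's blue box and ring point towards the robot's side and downward.

```bash
python3 - <<'E'
from h import *
L={n:dict(np.load(f'/tmp/{n}0.npz')) for n in('top','side')}
for n in L: L[n]['X']=pts(L[n]['d'],L[n])
T,S=L['top'],L['side']
print('hole',ray(T,366.3,188.3,.067),'pred',np.array([.532,-.179])+.07*np.array([np.cos(.022),np.sin(.022)]))
for n in L:
    X,p=L[n]['X'],L[n]['p'];b=(X[...,2]>.2)&(X[...,2]<.45)&(X[...,0]>.55)&(X[...,0]<.9)&(X[...,1]>.1)&(X[...,1]<.4)
    h=cv2.cvtColor(p,cv2.COLOR_BGR2HSV)
    blue=b&(h[...,0]>105)&(h[...,0]<130)&(h[...,1]>80)
    print(n,'blue',blue.sum(),X[blue].mean(0))
    if n=='side':
        uu,vv=np.meshgrid(range(640),range(400))
        ring=b&(uu>250)&(uu<262)
        print('ring',ring.sum(),X[ring].min(0),X[ring].max(0),X[ring].mean(0))
        for v in range(226,258,4): print(v,[(u,X[v,u].round(3).tolist(),p[v,u].tolist()) for u in range(250,264,3) if b[v,u]])
c=imaging.get_calibration('wrist');s=ctrl.get_state()
from scipy.spatial.transform import Rotation as Ro
R=Ro.from_quat(s['tcp_rot']).as_matrix();o=-np.array(c['R']).T@c['t']
print('cam in tool',R.T@(o-s['eef_pos']),'\n',R.T@np.array(c['R']).T)
E
```

```text
hole [ 0.60119806 -0.17988427  0.067     ] pred [ 0.60198306 -0.17746012]
top blue 404 [0.75396456 0.25170847 0.29241775]
side blue 0 [nan nan nan]
ring 294 [0.68739633 0.20168962 0.22173866] [0.7301931  0.27588922 0.3081028 ] [0.70463587 0.24712679 0.28072935]
226 [(256, [0.712, 0.202, 0.293], [43, 52, 60])]
230 [(250, [0.734, 0.198, 0.27], [64, 90, 115]), (253, [0.716, 0.223, 0.299], [39, 49, 60]), (256, [0.706, 0.227, 0.304], [42, 52, 62]), (259, [0.698, 0.225, 0.303], [65, 73, 83])]
234 [(250, [0.736, 0.198, 0.252], [66, 92, 117]), (253, [0.717, 0.228, 0.288], [36, 47, 58]), (256, [0.703, 0.241, 0.304], [45, 53, 65]), (259, [0.695, 0.24, 0.303], [44, 53, 64])]
238 [(250, [0.725, 0.236, 0.279], [43, 51, 62]), (253, [0.715, 0.24, 0.284], [42, 52, 62]), (256, [0.702, 0.253, 0.3], [47, 55, 66]), (259, [0.694, 0.252, 0.299], [47, 56, 67]), (262, [0.686, 0.249, 0.297], [132, 163, 188])]
242 [(250, [0.722, 0.25, 0.278], [47, 56, 66]), (253, [0.714, 0.249, 0.277], [49, 58, 67]), (256, [0.703, 0.256, 0.286], [43, 53, 63]), (259, [0.693, 0.26, 0.291], [47, 56, 66]), (262, [0.686, 0.254, 0.
[... 152 characters left out ...]
0]), (259, [0.693, 0.267, 0.283], [42, 52, 63]), (262, [0.685, 0.266, 0.281], [53, 65, 76])]
250 [(253, [0.724, 0.235, 0.222], [47, 64, 80]), (256, [0.707, 0.258, 0.252], [40, 50, 61]), (259, [0.694, 0.269, 0.267], [42, 52, 63]), (262, [0.686, 0.268, 0.267], [48, 59, 70])]
254 [(256, [0.708, 0.262, 0.238], [38, 49, 60]), (259, [0.695, 0.274, 0.255], [39, 50, 61]), (262, [0.688, 0.269, 0.248], [44, 60, 74])]
cam in tool [ 7.48922527e-02 -8.20099806e-05 -1.24397706e-01] 
 [[ 1.43995407e-03 -9.55780170e-01 -2.94078549e-01]
 [ 9.99998837e-01  1.52407931e-03 -5.68976822e-05]
 [ 5.02580707e-04 -2.94078125e-01  9.55781253e-01]]<stdin>:10: RuntimeWarning: Mean of empty slice.
  ret = um.true_divide(
```

Heading for a view of the ring light with the tool pitched forward.

```bash
python3 -m handwheel '[0.096,-0.247,0.03,0,0,0.067,0.096,-0.247,0.03,0,0,0.067,0.096,-0.247,0.03,0,0,0.067,0.096,-0.247,0.03,0,0,0.067,0.096,-0.247,0.03,0,-0.062,0]' >/dev/null
python3 -m handwheel '[0.096,-0.247,0.02,0,-0.062,0,0.096,-0.247,0.02,0,-0.062,0,0.096,-0.247,0.02,0,-0.062,0,0.096,-0.247,0.02,0,-0.062,0,0.096,-0.247,0.02,0,-0.062,0]' >/dev/null
python3 -m handwheel '[0.096,-0.247,0,0,-0.062,0,0.096,-0.247,0,0,-0.062,0,0,0,0,0,0,0,0,0,0,0,0,0]'
python3 - <<'E'
from h import *
p,d,c=cam('wrist');cv2.imwrite('pics/w1.png',p);np.savez('/tmp/w1.npz',p=p,d=d,**{k:np.array(v) for k,v in c.items()})
E
```

```text
time: 1.32
eef_pos: [0.4492, 0.1685, 0.2863]
tcp_rot: [0.003, 0.925, -0.001, 0.379]
contact_force: [-0.4, -0.0, -0.4]
opening: 1.002
finger_force: 0.0
```

View pics/w1.png

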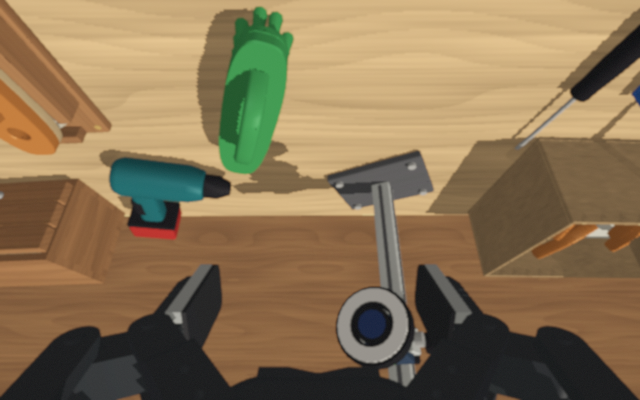

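The wrist view (upside down) shows the whole white ring face centred near (373,326), with the dark glass in its middle. I'll fit its plane by depth.

```bash
cat >> h.py <<'E'
def ringfit(p,d,c,u0,v0,r):
    X=pts(d,c); h=cv2.cvtColor(p,cv2.COLOR_BGR2HSV)
    m=((h[...,1]<60)&(h[...,2]>130)).astype(np.uint8)
    w=np.zeros_like(m);cv2.circle(w,(u0,v0),r,1,-1);m=m&w
    k,l,st,_=cv2.connectedComponentsWithStats(m);i=1+np.argmax(st[1:,4]);m=(l==i)
    cn=max(cv2.findContours(m.astype(np.uint8),0,1)[0],key=len);hull=cv2.convexHull(cn);e=cv2.fitEllipse(hull)
    me=cv2.erode(m.astype(np.uint8),np.ones((3,3)))>0
    q=X[me&(d>0)];
    for _ in range(4):
        o=q.mean(0);n=np.linalg.svd(q-o)[2][2];r_=(q-o)@n;q=q[abs(r_)<max(2*np.std(r_),5e-4)]
    n=n*np.sign(-n[0]);R=np.array(c['R']);co=-R.T@np.array(c['t'])
    (u,v)=e[0];ra=R.T@np.array([(u-c['cx'])/f(c),(v-c['cy'])/f(c),1]);C=co+ra*((o-co)@n)/(ra@n)
    rad=[np.linalg.norm((co+(t:=R.T@np.array([(a-c['cx'])/f(c),(b-c['cy'])/f(c),1]))*((o-co)@n)/(t@n))-C) for a,b in hull[:,0]]
    print('ellipse',e,'n',n.round(4),'tilt',np.arcsin(-n[2]),'yaw',np.arctan2(n[1],n[0]),'C',C.round(4),'rms',r_.std(),'rad',np.mean(rad),np.std(rad))
    g=np.hypot(*np.meshgrid(np.arange(640)-u,np.arange(400)-v))
    for a,b in((0,8),(8,14),(14,19),(20,24)):
        z=(X[(g>=a)&(g<b)&(d>0)]-C)@n;print(a,b,len(z),np.median(z).round(4),np.percentile(z,[10,90]).round(4))
    return C,n
E
python3 - <<'E'
from h import *
w=dict(np.load('/tmp/w1.npz'));ringfit(w['p'],w['d'],w,373,326,42)
c=imaging.get_calibration('wrist')
print(np.abs(np.array(c['R'])-w['R']).max(),np.abs(np.array(c['t'])-w['t']).max())
E
```

```text
ellipse ((372.5271911621094, 325.3341979980469), (69.17103576660156, 73.67051696777344), 9.615891456604004) n [-0.8871 -0.4363 -0.1504] tilt 0.1510026279908475 yaw -2.684531299255556 C [0.6992 0.2282 0.2639] rms 0.0005809830116196155 rad 0.04047458767337403 0.002256078456398742
0 8 203 -0.0016 [-0.0025 -0.0006]
8 14 412 -0.0017 [-0.004  -0.0006]
14 19 520 -0.0041 [-0.0087 -0.0018]
20 24 553 -0.0015 [-0.0044  0.0006]
0.0029232614774260274 0.0011959880931246558
```

```bash
python3 -m handwheel '[0.09,-0.02,-0.06,0,0,0.067,0.09,-0.02,-0.06,0,0,0.067,0.09,-0.02,-0.06,0,0,0.067,0.09,-0.02,-0.06,0,0,0.067,0.09,-0.02,-0.06,0.023,-0.05,0]' >/dev/null
python3 -m handwheel '[0.09,-0.02,-0.06,0.023,-0.05,0,0,0,0,0,0,0,0,0,0,0,0,0,0,0,0,0,0,0]'
python3 - <<'E'
from h import *
print(ctrl.get_state()['qpos'].round(3))
p,d,c=cam('wrist');cv2.imwrite('pics/w2.png',p);np.savez('/tmp/w2.npz',p=p,d=d,**{k:np.array(v) for k,v in c.items()})
R=np.array(c['R']);x=R@np.array([.699,.228,.264])+np.array(c['t']);print(x,x[:2]/x[2]*f(c)+[c['cx'],c['cy']])
E
```

```text
time: 2.12
eef_pos: [0.4992, 0.1647, 0.252]
tcp_rot: [-0.105, 0.895, 0.069, 0.427]
contact_force: [0.2, -0.2, -0.5]
opening: 0.995
finger_force: 0.0
[ 0.045 -0.433  2.412  0.579  0.332 -2.228]
[0.01205934 0.12271324 0.33058823] [330.04834559 328.98596704]
```

View pics/w2.png

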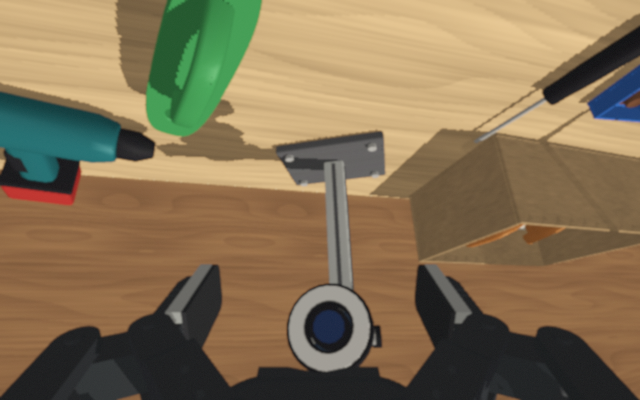

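The ring face is now nearly square on, centred at (329,327), where my estimate projects.

```bash
python3 - <<'E'
from h import *
w=dict(np.load('/tmp/w2.npz'));C,n=ringfit(w['p'],w['d'],w,329,327,48)
p=w['p'];X=pts(w['d'],w);h=cv2.cvtColor(p,cv2.COLOR_BGR2HSV)
m=((h[...,1]<60)&(h[...,2]>130)).astype(np.uint8)
print('radial edges')
e=[]
for a in range(0,360,20):
    r=np.arange(20,50,.5);u=329.5+r*np.cos(np.radians(a));v=327+r*np.sin(np.radians(a))
    g=cv2.cvtColor(p,cv2.COLOR_BGR2GRAY)[v.round().astype(int),u.round().astype(int)]
    on=r[g>120];e.append((a,on.min() if len(on) else 0,on.max() if len(on) else 0))
print(e)
# column direction & world-up check: blue foot etc. skip; depth samples across ring
for v in(292,300,340,358): print(v,w['d'][v,329],X[v,329].round(4))
for u in(296,302,356,364): print(u,w['d'][327,u],X[327,u].round(4))
E
```

```text
ellipse ((328.9407958984375, 328.2444152832031), (79.98970031738281, 84.93898010253906), 7.236775875091553) n [-0.8879 -0.4348 -0.1506] tilt 0.15115773208495079 yaw -2.6862559546276032 C [0.6999 0.2272 0.2633] rms 0.0005806259113204201 rad 0.040701407700040326 0.001864127634908228
0 8 198 -0.0017 [-0.0025 -0.0007]
8 14 411 -0.0015 [-0.0026 -0.0005]
14 19 519 -0.0035 [-0.0047 -0.001 ]
20 24 550 -0.0048 [-0.043  -0.0018]
radial edges
[(0, np.float64(24.0), np.float64(39.5)), (20, np.float64(23.5), np.float64(48.0)), (40, np.float64(24.5), np.float64(41.0)), (60, np.float64(25.0), np.float64(43.0)), (80, np.float64(26.0), np.float64(42.0)), (100, np.float64(27.0), np.float64(44.0)), (120, np.float64(27.5), np.float64(44.0)), (140, np.float64(27.5), np.float64(42.5)), (160, np.float64(27.0), np.float64(41.5)), (180, np.float64(26.5), np.float64(40.5)), (200, np.float64(27.0), np.float64(40.0)), (220, np.float64(26.5), np.float64(48.0)), (240, np.float64(27.5), np.float64(40.5)), (260, np.float64(27.0), np.float64(41.0)), (280, np.float64(27.0), np.float64(41.0)), (300, np.float64(26.5), np.float64(40.5)), (320, np.float64(26.0), np.float64(40.0)), (340, np.float64(24.5), np.float64(48.5))]
292 0.3499246 [0.7048 0.2303 0.2273]
300 0.3469048 [0.7049 0.23   0.2355]
340 0.32800362 [0.7006 0.2269 0.2741]
358 0.31780404 [0.6963 0.2249 0.2901]
296 0.33852676 [0.715  0.1966 0.2608]
302 0.33780384 [0.7127 0.2024 0.261 ]
356 0.32715678 [0.6884 0.2516 0.2631]
364 0.32578832 [0.6851 0.2587 0.2634]
```

Both views agree on the lens (tilt about 0.151). Next, level the tool and go above the plug.

```bash
cat >> h.py <<'E'
from scipy.spatial.transform import Rotation as Ro
def togo(pos,M):
    s=ctrl.get_state();r=(Ro.from_matrix(M)*Ro.from_quat(s['tcp_rot']).inv()).as_rotvec()
    dp=np.array(pos)-s['eef_pos'];print('shift units',(dp/.15).round(4),'turn units',(r/(np.pi/2)).round(4),'mm',(dp*1000).round(1),'rows',np.linalg.norm(dp)/.0417,np.degrees(np.linalg.norm(r))/7.16)
def down(yaw): # tool x yaw
    x=np.array([np.cos(yaw),np.sin(yaw),0]);z=np.array([0,0,-1.]);return np.stack([x,np.cross(z,x),z],1)
E
python3 -c "
from h import *
togo([.437,.084,.14],down(np.pi+.022))"
```

```text
shift units [-0.4155 -0.5372 -0.7495] turn units [-0.0966  0.563  -0.1254] mm [ -62.3  -80.6 -112.4] rows 3.6382071578004966 7.351193723654858
```

```bash
python3 -m handwheel '[-0.052,-0.067,-0.094,-0.0121,0.0704,-0.0157,-0.052,-0.067,-0.094,-0.0121,0.0704,-0.0157,-0.052,-0.067,-0.094,-0.0121,0.0704,-0.0157,-0.052,-0.067,-0.094,-0.0121,0.0704,-0.0157,-0.052,-0.067,-0.094,-0.0121,0.0704,-0.0157]' >/dev/null
python3 -m handwheel '[-0.052,-0.067,-0.094,-0.0121,0.0704,-0.0157,-0.052,-0.067,-0.094,-0.0121,0.0704,-0.0157,-0.052,-0.067,-0.094,-0.0121,0.0704,-0.0157,0,0,0,0,0,0,0,0,0,0,0,0]' 0.6 
python3 -m handwheel '[0,0,0,0,0,0,0,0,0,0,0,0,0,0,0,0,0,0]'
cat >> h.py <<'E'
def circ(p,c,zw,u0,v0,r,dark=True,thr=90,save=None):
    g=cv2.cvtColor(p,cv2.COLOR_BGR2GRAY);m=((g<thr) if dark else (g>thr)).astype(np.uint8);w=np.zeros_like(m);cv2.circle(w,(u0,v0),r,1,-1);m&=w
    l,L,st,ce=cv2.connectedComponentsWithStats(m);i=1+np.argmax(st[1:,4]);cn=max(cv2.findContours((L==i).astype(np.uint8),0,1)[0],key=len)
    P=np.array([ray(c,a,b,zw) for a,b in cn[:,0]]);(x,y),R=cv2.minEnclosingCircle((P[:,:2]*1000).astype(np.float32))
    return x,y,R,st[i],P[:,:2].min(0),P[:,:2].max(0)
E
python3 - <<'E'
from h import *
togo([.437,.084,.14],down(np.pi+.022))
p,d,c=cam('wrist');cv2.imwrite('pics/w3.png',p);np.savez('/tmp/w3.npz',p=p,d=d,**{k:np.array(v) for k,v in c.items()})
X=pts(d,c);m=(X[...,2]>.014)&(X[...,2]<.026)&(np.hypot(X[...,0]-.437,X[...,1]-.084)<.025)
q=X[m];print(m.sum(),q.mean(0),q.min(0),q.max(0),np.median(q[:,2]))
print(circ(p,c,.019,320,200,60))
E
```

```text
time: 3.0
eef_pos: [0.4379, 0.084, 0.1392]
tcp_rot: [-0.011, 1.0, -0.0, 0.003]
contact_force: [0.7, 0.4, 0.7]
opening: 0.602
finger_force: 0.0
time: 3.25
eef_pos: [0.4372, 0.0841, 0.1399]
tcp_rot: [-0.011, 1.0, -0.0, 0.004]
contact_force: [0.1, -0.6, -0.5]
opening: 0.6
finger_force: 0.0
shift units [-0.0016 -0.001   0.0004] turn units [ 0.      0.0053 -0.0001] mm [-0.2 -0.1  0.1] rows 0.006989262240049575 0.06631840539713196
1108 [0.43686965 0.0818727  0.01922636] [0.42315807 0.06766976 0.01409839] [0.45298515 0.0965104  0.02179495] 0.019438790653531345
(436.6547546386719, 77.98784637451172, 18.105756759643555, array([ 288,  183,   46,   39, 1312], dtype=int32), array([0.42081576, 0.06088977]), array([0.45136131, 0.09573183]))
```

View pics/w3.png

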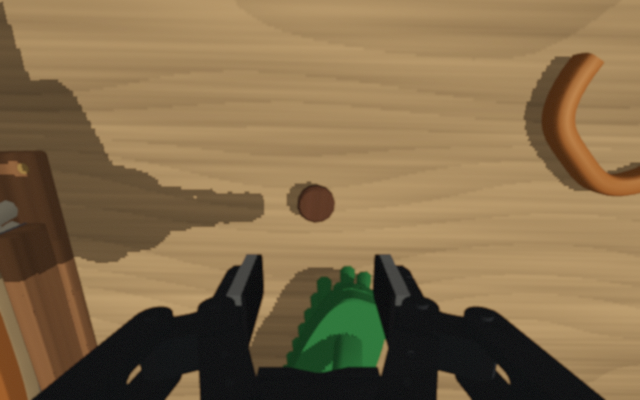

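The plug is at (316,203), centred a bit right of the jaws' midline. Descend partway with the jaws at 0.42 and check the fingertip height.

```bash
python3 -m handwheel '[0,-0.0133,-0.2,0,0.005,0,0,0,-0.2,0,0,0,0,0,0,0,0,0,0,0,0,0,0,0,0,0,0,0,0,0]' 0.42
python3 - <<'E'
from h import *
s=ctrl.get_state();p,d,c=cam('wrist');X=pts(d,c)
R=Ro.from_quat(s['tcp_rot']).as_matrix();Y=(X-s['eef_pos'])@R
for sg in(-1,1):
    m=(d>0)&(Y[...,1]*sg>.012)&(Y[...,1]*sg<.04)&(abs(Y[...,0])<.02)&(Y[...,2]<.035)&(Y[...,2]>-.05)
    q=Y[m];print(sg,m.sum(),np.percentile(q[:,2],[90,97,99.5]),q.max(0),q.min(0))
m=(X[...,2]>.014)&(X[...,2]<.026)&(np.hypot(X[...,0]-.437,X[...,1]-.084)<.025)
q=X[m];print(m.sum(),q.mean(0),(q.min(0)+q.max(0))/2,np.median(q[:,2]))
togo([.437,.082,.03],down(np.pi+.022))
E
```

```text
time: 3.72
eef_pos: [0.4378, 0.0818, 0.0802]
tcp_rot: [-0.011, 1.0, 0.0, -0.0]
contact_force: [1.1, 1.0, -0.7]
opening: 0.417
finger_force: 0.0
-1 5446 [0.00054192 0.00903652 0.01459553] [ 0.0177957  -0.01493463  0.01782925] [-0.01256043 -0.03999969 -0.04998581]
1 5605 [6.34182514e-05 8.99758208e-03 1.42985297e-02] [0.0177926  0.03998481 0.01748899] [-0.01285429  0.01456923 -0.04999297]
1792 [0.43665365 0.08192677 0.01919038] [0.43811425 0.08181054 0.01778686] 0.01944474597413003
shift units [-0.0093  0.0013 -0.3382] turn units [-0.      0.0005  0.0004] mm [ -1.4   0.2 -50.7] rows 1.2171421170938665 0.008126495590292793
```

```bash
python3 -m handwheel '[-0.004,0,-0.17,0,0,0,0,0,-0.165,0,0,0,0,0,0,0,0,0,0,0,0,0,0,0,0,0,0,0,0,0]'
python3 -m handwheel '[0,0,0,0,0,0,0,0,0,0,0,0,0,0,0,0,0,0,0,0,0,0,0,0]' 0.1 30
python3 -m handwheel '[0,0,0.15,0,0,0,0,0,0.2,0,0,0,0,0,0.2,0,0,0,0,0,0.2,0,0,0,0,0,0,0,0,0]'
python3 - <<'E'
from h import *
togo([.6015,-.179,.16],down(np.pi+.022))
E
```

```text
time: 4.18
eef_pos: [0.438, 0.0818, 0.0304]
tcp_rot: [-0.011, 1.0, 0.0, 0.0]
contact_force: [0.4, 0.9, 0.2]
opening: 0.417
finger_force: 0.0
time: 4.52
eef_pos: [0.4383, 0.0817, 0.0308]
tcp_rot: [-0.011, 1.0, -0.0, 0.001]
contact_force: [-1.5, -0.8, 6.5]
opening: 0.328
finger_force: 29.6
time: 4.93
eef_pos: [0.441, 0.0817, 0.1485]
tcp_rot: [-0.011, 1.0, -0.0, 0.006]
contact_force: [0.9, 0.6, 0.1]
opening: 0.331
finger_force: 29.6
shift units [ 1.0703 -1.738   0.0768] turn units [0.0003 0.0074 0.0003] mm [ 160.5 -260.7   11.5] rows 7.347337244871834 0.09326595518023656
```

```bash
python3 -m handwheel '[0.099,-0.217,0.026,0,0,0,0.099,-0.217,0.026,0,0,0,0.099,-0.217,0.026,0,0,0,0.099,-0.217,0.026,0,0,0,0.099,-0.217,0.026,0,0,0]' >/dev/null
python3 -m handwheel '[0.099,-0.217,0.026,0,0,0,0.099,-0.217,0.026,0,0,0,0.099,-0.217,0.026,0,0,0,0,0,0,0,0,0,0,0,0,0,0,0]' >/dev/null
python3 -m handwheel '[0,0,0,0,0,0,0,0,0,0,0,0,0,0,0,0,0,0,0,0,0,0,0,0]'
python3 - <<'E'
from h import *
p,d,c=cam('wrist');s=ctrl.get_state();cv2.imwrite('pics/w4.png',p);np.savez('/tmp/w4.npz',p=p,d=d,pos=s['eef_pos'],rot=s['tcp_rot'],**{k:np.array(v) for k,v in c.items()})
E
```

```text
time: 6.1
eef_pos: [0.5549, -0.1774, 0.1721]
tcp_rot: [-0.011, 1.0, 0.0, -0.002]
contact_force: [-1.5, -0.6, 0.5]
opening: 0.325
finger_force: 29.7
```

View pics/w4.png

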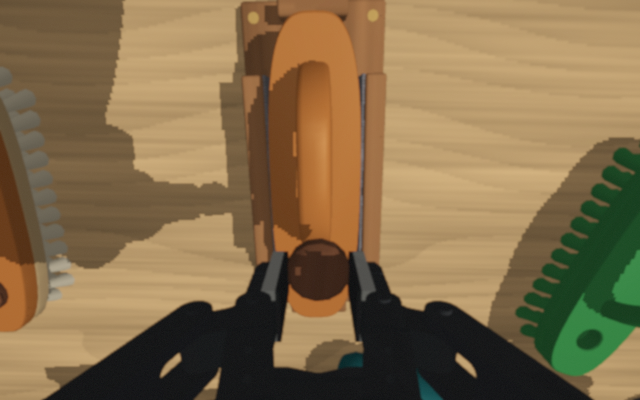

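The view shows the held plug at (318,270), level between the pads and hiding the hole. Image "down" is +x, so I'll move further out past the hole.

```bash
python3 -m handwheel '[0.2,0,0,0,0,0,0.2,0,0,0,0,0,0.2,0,0,0,0,0,0,0,0,0,0,0,0,0,0,0,0,0]' >/dev/null
python3 -m handwheel '[0,0,0,0,0,0,0,0,0,0,0,0,0,0,0,0,0,0,0,0,0,0,0,0]'
python3 - <<'E'
from h import *
p,d,c=cam('wrist');s=ctrl.get_state();cv2.imwrite('pics/w5.png',cv2.resize(p[100:320,200:440],(720,660)) [:600]);np.savez('/tmp/w5.npz',p=p,d=d,pos=s['eef_pos'],rot=s['tcp_rot'],**{k:np.array(v) for k,v in c.items()})
R=Ro.from_quat(s['tcp_rot']).as_matrix();X=pts(d,c);Y=(X-s['eef_pos'])@R
m=(Y[...,2]>.005)&(Y[...,2]<.018)&(abs(Y[...,1])<.013)&(abs(Y[...,0])<.025)
q=Y[m];print('plug top in tool',m.sum(),q.mean(0),q.min(0),q.max(0));o=q.mean(0);print(np.linalg.svd(q-o,full_matrices=False)[2][2])
# hole: deeper points within cover
m=(X[...,2]<.0615)&(X[...,2]>.045)&(np.hypot(X[...,0]-.6015,X[...,1]+.179)<.02)
q=X[m];print('hole floor',m.sum(),q.mean(0),q.min(0),q.max(0))
cov=(abs(X[...,2]-.067)<.004)&(np.hypot(X[...,0]-.6015,X[...,1]+.179)<.03);q=X[cov];print('cover z',np.median(q[:,2]),np.linalg.svd(q-q.mean(0),full_matrices=False)[2][2])
E
```

```text
time: 6.9
eef_pos: [0.6445, -0.1787, 0.1726]
tcp_rot: [-0.01, 1.0, 0.0, -0.001]
contact_force: [-1.0, -0.2, 0.0]
opening: 0.326
finger_force: 29.7
plug top in tool 2902 [ 0.00239179 -0.0001028   0.011855  ] [-0.01468066 -0.01298658  0.00953568] [0.01537338 0.01299637 0.01797127]
[ 0.06670956  0.00380322 -0.99776519]
hole floor 706 [ 0.60541638 -0.17824613  0.05436054] [ 0.59482287 -0.18898545  0.05171832] [ 0.61515867 -0.16778792  0.0614682 ]
cover z 0.06770745712167683 [-2.49730060e-03 -5.27972266e-04 -9.99996742e-01]
```

View pics/w5.png

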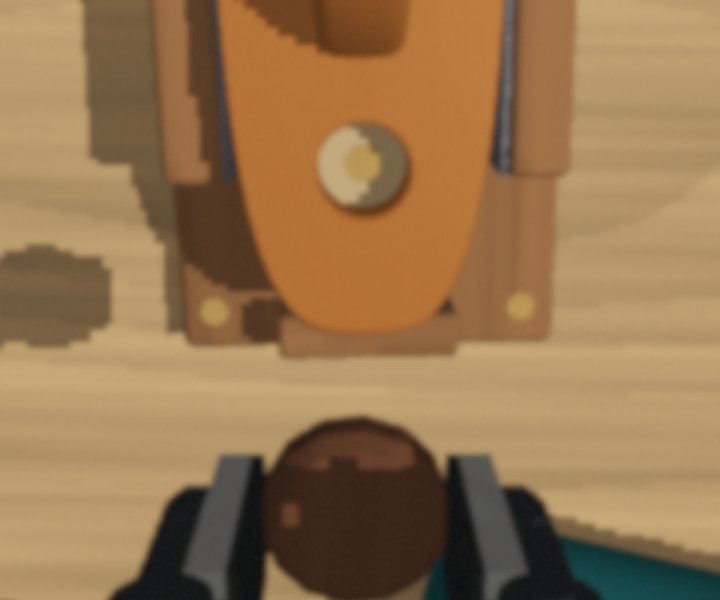

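The crop shows the hole mouth at crop (363,168), full-frame (321,156). The plug head is at about crop (357,508), between the pads.

```bash
python3 - <<'E'
from h import *
w=dict(np.load('/tmp/w5.npz'));p,d=w['p'],w['d'];X=pts(d,w);R=Ro.from_quat(w['rot']).as_matrix();Y=(X-w['pos'])@R
h=cv2.cvtColor(p,cv2.COLOR_BGR2HSV)
m=(h[...,1]<150).astype(np.uint8);k=np.zeros_like(m);cv2.circle(k,(321,156),22,1,-1);m&=k
n,L,st,ce=cv2.connectedComponentsWithStats(m);i=1+np.argmax(st[1:,4]);cn=max(cv2.findContours((L==i).astype(np.uint8),0,1)[0],key=len)
P=np.array([ray(w,a,b,.0672) for a,b in cn[:,0]]);print(st[i],P.min(0),P.max(0),(P.min(0)+P.max(0))/2)
e=cv2.fitEllipse(cn);print(e,ray(w,*e[0],.0672))
# plug head top: robust plane
m=(Y[...,2]>.005)&(Y[...,2]<.018)&(abs(Y[...,1])<.0125)&(abs(Y[...,0])<.025);q=Y[m];f0=q
for _ in range(8):
    A=np.c_[q[:,:2],np.ones(len(q))];a=np.linalg.lstsq(A,q[:,2],rcond=None)[0];r=f0[:,2]-np.c_[f0[:,:2],np.ones(len(f0))]@a;q=f0[abs(r)<.0006]
print('plane',a,len(q),len(f0),q.min(0),q.max(0))
for y0 in(-.008,0,.008):
    s=q[abs(q[:,1]-y0)<.0015];print(y0,s[:,0].min(),s[:,0].max(),(s[:,0].min()+s[:,0].max())/2)
s=f0[abs(f0[:,1])<.001];s=s[np.argsort(s[:,0])];print((s[::6,[0,2]]*1000).round(1).tolist())
E
```

```text
[305 141  31  29 684] [ 0.59362425 -0.18866126  0.0672    ] [ 0.61301709 -0.16783608  0.0672    ] [ 0.60332067 -0.17824867  0.0672    ]
((319.9889221191406, 154.74400329589844), (27.538015365600586, 29.77361297607422), 92.35305786132812) [ 0.60304835 -0.17827489  0.0672    ]
plane [0.0153887  0.00264608 0.0114129 ] 1619 2841 [-0.01248068 -0.01244831  0.01068125] [0.01486072 0.01247189 0.01220837]
-0.008 -0.010421142319677308 0.011986712360334892 0.0007827850203287919
0 -0.012480677069503569 0.014860720558733548 0.0011900217446149898
0.008 -0.009878908368517007 0.013056949204803997 0.0015890204181434947
[[-14.7, 14.2], [-12.9, 12.3], [-11.9, 11.5], [-11.0, 11.9], [-10.2, 11.4], [-9.8, 11.6], [-9.4, 11.8], [-8.3, 11.8], [-7.7, 10.8], [-7.2, 10.8], [-6.7, 11.8], [-5.9, 11.2], [-5.2, 11.0], [-4.5, 11.6], [-4.1, 11.8], [-3.6, 11.0], [-2.6, 11.0], [-2.2, 11.2], [-1.6, 12.0], [-1.0, 10.9], [-0.6, 11.0], [0.0, 11.8], [0.9, 11.2], [1.2, 11.5], [2.0, 11.9], [2.5, 11.9], [3.4, 11.3], [4.1, 11.7], [4.4, 12.2], [5.1, 11.8], [5.6, 10.9], [6.4, 11.3], [7.0, 11.0], [7.7, 10.7], [7.9, 10.1], [8.8, 11.3], [9.2, 11.5], [10.0, 11.0], [10.4, 11.1], [11.1, 11.7], [11.7, 11.5], [12.5, 10.9], [12.8, 10.2], [13.0, 11.7], [13.3, 13.3], [13.8, 13.2], [14.4, 13.0], [14.7, 15.8], [14.8, 13.2], [15.0, 15.0], [15.3, 16.7]]
```

```bash
python3 -m handwheel '[-0.136,0.0015,0,0,0,0,-0.136,0.0015,0,0,0,0,0,0,-0.2,0,0,0,0,0,-0.2,0,0,0,0,0,0,0,0,0]' >/dev/null
python3 -m handwheel '[0,0,0,0,0,0,0,0,0,0,0,0,0,0,0,0,0,0,0,0,0,0,0,0]'
python3 - <<'E'
from h import *
togo([.6037,-.1783,.1],down(np.pi+.022))
E
```

```text
time: 7.7
eef_pos: [0.6058, -0.1788, 0.1146]
tcp_rot: [-0.011, 1.0, -0.001, 0.0]
contact_force: [0.4, -0.7, 0.2]
opening: 0.328
finger_force: 29.7
shift units [-0.0142  0.0032 -0.0976] turn units [0.001  0.0005 0.0004] mm [ -2.1   0.5 -14.6] rows 0.3548675825922003 0.014847253944855178
```

```bash
python3 -m handwheel '[-0.013,0.003,-0.04,0,0,0,0,0,-0.03,0,0,0,0,0,0,0,0,0,0,0,0,0,0,0,0,0,0,0,0,0]'
python3 - <<'E'
from h import *
togo([.6037,-.1783,.1],down(np.pi+.022))
E
python3 -m handwheel '[0,0,-0.02,0,0,0,0,0,-0.02,0,0,0,0,0,0,0,0,0,0,0,0,0,0,0]'
python3 -m handwheel '[0,0,-0.02,0,0,0,0,0,0,0,0,0,0,0,0,0,0,0]'
```

```text
time: 8.12
eef_pos: [0.6024, -0.1777, 0.1016]
tcp_rot: [-0.011, 1.0, 0.0, -0.002]
contact_force: [-0.1, 0.2, 0.1]
opening: 0.326
finger_force: 29.7
shift units [ 0.0085 -0.0041 -0.0105] turn units [-0.0002 -0.0019  0.0004] mm [ 1.3 -0.6 -1.6] rows 0.050705790503440505 0.02486583955736662
time: 8.45
eef_pos: [0.603, -0.1779, 0.096]
tcp_rot: [-0.011, 1.0, -0.0, -0.001]
contact_force: [1.6, -0.0, 0.6]
opening: 0.328
finger_force: 29.8
time: 8.7
eef_pos: [0.6028, -0.1778, 0.0927]
tcp_rot: [-0.011, 1.0, -0.0, -0.001]
contact_force: [1.8, -0.7, 0.6]
opening: 0.326
finger_force: 29.8
```

The tenon is entering without resistance; continuing home.

```bash
python3 -m handwheel '[0,0,-0.02,0,0,0,0,0,-0.013,0,0,0,0,0,0,0,0,0,0,0,0,0,0,0]'
python3 -m handwheel '[0,0,-0.008,0,0,0,0,0,0,0,0,0,0,0,0,0,0,0]'
```

```text
time: 9.03
eef_pos: [0.6028, -0.1778, 0.088]
tcp_rot: [-0.011, 1.0, -0.0, -0.001]
contact_force: [3.1, 0.7, 1.7]
opening: 0.324
finger_force: 29.9
time: 9.28
eef_pos: [0.6029, -0.1778, 0.0879]
tcp_rot: [-0.011, 1.0, 0.0, -0.001]
contact_force: [0.5, 1.4, 7.2]
opening: 0.325
finger_force: 30.3
```

```bash
python3 -m handwheel '[0,0,0,0,0,0,0,0,0,0,0,0,0,0,0,0,0,0]' 0.5 >/dev/null
python3 -m handwheel '[0,0,0.1,0,0,0,0,0,0.2,0,0,0,0,0,0,0,0,0,0,0,0,0,0,0,0,0,0,0,0,0]' 0
python3 -m handwheel '[0,0,-0.1,0,0,0,0,0,-0.12,0,0,0,0,0,0,0,0,0,0,0,0,0,0,0,0,0,0,0,0,0]'
```

```text
time: 9.95
eef_pos: [0.6019, -0.1776, 0.1308]
tcp_rot: [-0.011, 1.0, 0.0, -0.002]
contact_force: [-0.2, -0.1, -0.8]
opening: 0.001
finger_force: 0.0
time: 10.37
eef_pos: [0.6015, -0.1773, 0.0973]
tcp_rot: [-0.011, 1.0, 0.001, -0.003]
contact_force: [-0.1, -1.2, 0.2]
opening: -0.001
finger_force: 0.0
```

```bash
python3 -m handwheel '[0.005,0,-0.013,0,0,0,0,0,-0.015,0,0,0,0,0,0,0,0,0,0,0,0,0,0,0]'
python3 -m handwheel '[0,0,-0.015,0,0,0,0,0,0,0,0,0,0,0,0,0,0,0]'
python3 -m handwheel '[0,0,0.1,0,0,0,0,0,0.2,0,0,0,0,0,0.2,0,0,0,0,0,0,0,0,0,0,0,0,0,0,0]' 
python3 -m handwheel '[0,0,0,0,0,0,0,0,0,0,0,0]' 0.6
python3 - <<'E'
from h import *
p,d,c=cam('wrist');s=ctrl.get_state();X=pts(d,c);print(s['eef_pos'])
cv2.imwrite('pics/w6.png',p)
m=(X[...,2]>.071)&(X[...,2]<.085)&(np.hypot(X[...,0]-.603,X[...,1]+.178)<.022);q=X[m];r=q
for _ in range(6):
    A=np.c_[q[:,:2]-[.603,-.178],np.ones(len(q))];a=np.linalg.lstsq(A,q[:,2],rcond=None)[0];e=r[:,2]-np.c_[r[:,:2]-[.603,-.178],np.ones(len(r))]@a;q=r[abs(e)<.0008]
print('plug top plane',a,len(q),len(r),(q.min(0)+q.max(0))/2,q.max(0)-q.min(0))
cov=(abs(X[...,2]-.067)<.004)&(abs(X[...,0]-.603)<.03)&(abs(X[...,1]+.178)<.025);print('cover',np.median(X[cov][:,2]))
# handle crown
b=(X[...,2]>.100)&(X[...,2]<.125)&(abs(X[...,0]-.51)<.08)&(abs(X[...,1]+.178)<.03);q=X[b];rr=cv2.minAreaRect((q[:,:2]*1000).astype(np.float32));print('handle',b.sum(),rr,np.percentile(q[:,2],[5,50,95]))
E
```

```text
time: 10.7
eef_pos: [0.6033, -0.1777, 0.0951]
tcp_rot: [-0.011, 1.0, 0.0, -0.001]
contact_force: [-1.2, 0.3, 4.0]
opening: -0.002
finger_force: 2.1
time: 10.95
eef_pos: [0.6035, -0.1778, 0.095]
tcp_rot: [-0.011, 1.0, 0.0, -0.002]
contact_force: [-5.9, 2.0, 14.1]
opening: 0.0
finger_force: 6.5
time: 11.37
eef_pos: [0.6046, -0.1783, 0.1696]
tcp_rot: [-0.011, 1.0, -0.001, 0.001]
contact_force: [-0.2, 1.4, -1.2]
opening: 0.001
finger_force: 0.0
time: 11.53
eef_pos: [0.6022, -0.1772, 0.165]
tcp_rot: [-0.011, 1.0, 0.001, -0.003]
contact_force: [-0.9, -0.0, 0.5]
opening: 0.273
finger_force: 0.0
[ 0.60212262 -0.17721764  0.16485249]
plug top plane [ 0.01380009 -0.0052043   0.07660358] 907 1417 [ 0.60220279 -0.17849953  0.07657437] [0.02664005 0.02723432 0.00184619]
cover 0.06774711572329155
handle 6576 ((522.2540893554688, -180.8372344970703), (86.08470916748047, 20.025943756103516), 1.7778218984603882) [0.10761412 0.11623731 0.11820123]
```

View pics/w6.png

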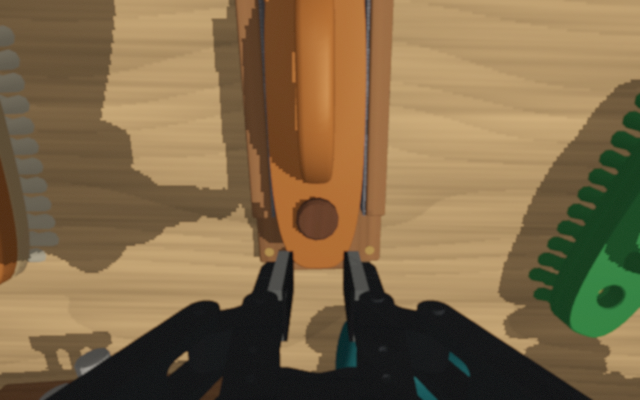

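The plug sits level at (318,219), its top 9 mm above the cover, and is home. Now the handle.

```bash
python3 -m handwheel '[-0.18,-0.007,0,0,0,0,-0.18,-0.007,0,0,0,0,-0.17,-0.006,0,0,0,0,0,0,0,0,0,0,0,0,0,0,0,0]' 0.6
python3 - <<'E'
from h import *
togo([.5227,-.1803,.109],down(np.pi+.024))
E
python3 -m handwheel '[0,0,-0.15,0,0,0,0,0,-0.15,0,0,0,0,0,0,0,0,0,0,0,0,0,0,0,0,0,0,0,0,0]'
python3 - <<'E'
from h import *
togo([.5227,-.1803,.109],down(np.pi+.024))
E
```

```text
time: 12.0
eef_pos: [0.5223, -0.1803, 0.1656]
tcp_rot: [-0.01, 1.0, 0.001, -0.002]
contact_force: [0.8, 0.5, 0.1]
opening: 0.603
finger_force: 0.0
shift units [ 2.500e-03  2.000e-04 -3.775e-01] turn units [-0.001  -0.0031  0.0024] mm [  0.4   0.  -56.6] rows 1.3581078011909384 0.05096340063750036
time: 12.42
eef_pos: [0.5247, -0.181, 0.1228]
tcp_rot: [-0.011, 1.0, -0.0, -0.001]
contact_force: [0.1, 0.5, 0.5]
opening: 0.601
finger_force: 0.0
shift units [-0.0135  0.0044 -0.0918] turn units [ 0.0001 -0.0012  0.0015] mm [ -2.    0.7 -13.8] rows 0.3339756296061861 0.02467282935372233
```

```bash
python3 -m handwheel '[0,0.003,-0.05,0,0,0,0,0,-0.042,0,0,0,0,0,0,0,0,0,0,0,0,0,0,0]' 
python3 -m handwheel '[0,0,0,0,0,0,0,0,0,0,0,0,0,0,0,0,0,0,0,0,0,0,0,0,0,0,0,0,0,0]' 0.05 80
python3 -m handwheel '[0,0,0,0,0,0,0,0,0,0,0,0]'
python3 -m handwheel '[0,0,0.06,0,0,0,0,0,0.06,0,0,0,0,0,0.08,0,0,0,0,0,0.1,0,0,0,0,0,0.1,0,0,0]'
```

```text
time: 12.75
eef_pos: [0.5236, -0.1801, 0.108]
tcp_rot: [-0.011, 1.0, 0.0, -0.002]
contact_force: [-0.3, 0.3, 0.5]
opening: 0.601
finger_force: 0.0
time: 13.17
eef_pos: [0.5241, -0.1805, 0.109]
tcp_rot: [-0.011, 1.0, -0.0, -0.001]
contact_force: [-0.3, 0.2, 3.1]
opening: 0.218
finger_force: 78.8
time: 13.33
eef_pos: [0.5241, -0.1805, 0.109]
tcp_rot: [-0.011, 1.0, -0.0, -0.001]
contact_force: [-0.9, 0.6, 3.2]
opening: 0.214
finger_force: 78.9
time: 13.75
eef_pos: [0.5233, -0.1801, 0.1691]
tcp_rot: [-0.011, 1.0, 0.0, -0.002]
contact_force: [0.2, 0.6, -2.7]
opening: 0.222
finger_force: 78.4
```

```bash
cat >> h.py <<'E'
def target(off=(-.0087,0,.056)):
    n=np.array([-.8876,-.4355,-.1510]);n/=np.linalg.norm(n);C=np.array([.6996,.2276,.2635])-.0016*n
    lx=-n;ly=np.cross([0,0,1],lx);ly/=np.linalg.norm(ly);lz=np.cross(lx,ly)
    F=C+.18*n;M=np.stack([np.cross(lx,-lz),lx,-lz],1)
    return F-M@np.array(off),M,F,lx,ly,lz
E
python3 - <<'E'
from h import *
t=target();print(t[0],t[2]);print(t[1]);togo(t[0],t[1])
E
```

```text
[0.52985295 0.15400458 0.29192365] [0.54127551 0.14991826 0.23656557]
[[-0.44048498  0.8874691   0.13554177]
 [ 0.89775998  0.43543578  0.06650342]
 [ 0.          0.15097773 -0.98853716]]
shift units [0.0436 2.2273 0.8189] turn units [ 0.0854 -0.0548 -0.7219] mm [  6.5 334.1 122.8] rows 8.537702189539626 9.163211029285078
```

```bash
python3 -m handwheel '[0,0,0.2,0,0,0,0,0,0.2,0,0,0,0,0.1,0.1,0,0,0,0,0.15,0.05,0.0071,-0.0046,-0.0602,0,0.18,0.03,0.0071,-0.0046,-0.0602]' 
python3 -m handwheel '[0,0.18,0.03,0.0071,-0.0046,-0.0602,0,0.18,0.03,0.0071,-0.0046,-0.0602,0,0.18,0.03,0.0071,-0.0046,-0.0602,0.01,0.18,0.03,0.0071,-0.0046,-0.0602,0.01,0.18,0.03,0.0071,-0.0046,-0.0602]' 
python3 -m handwheel '[0.01,0.18,0.03,0.0071,-0.0046,-0.0602,0.01,0.18,0.03,0.0071,-0.0046,-0.0602,0,0.18,0.03,0.0071,-0.0046,-0.0602,0,0.18,0.02,0.0071,-0.0046,-0.0602,0,0.15,0,0,0,0]' 
python3 -m handwheel '[0,0,0,0,0,0,0,0,0,0,0,0,0,0,0,0,0,0,0,0,0,0,0,0,0,0,0,0,0,0]'
python3 - <<'E'
from h import *
t=target();togo(t[0],t[1])
p,d,c=cam('wrist');s=ctrl.get_state();R=Ro.from_quat(s['tcp_rot']).as_matrix();Y=(pts(d,c)-s['eef_pos'])@R
np.savez('/tmp/w7.npz',p=p,d=d,Y=Y);cv2.imwrite('pics/w7.png',p)
E
```

```text
time: 14.17
eef_pos: [0.5244, -0.1162, 0.2585]
tcp_rot: [0.087, 0.996, 0.011, 0.008]
contact_force: [0.2, 0.5, -4.4]
opening: 0.218
finger_force: 78.5
time: 14.58
eef_pos: [0.5262, 0.0205, 0.2787]
tcp_rot: [0.317, 0.947, 0.039, 0.024]
contact_force: [0.7, 0.3, -3.2]
opening: 0.219
finger_force: 78.5
time: 15.0
eef_pos: [0.5291, 0.1515, 0.2959]
tcp_rot: [0.488, 0.87, 0.06, 0.038]
contact_force: [0.8, 0.1, -3.6]
opening: 0.217
finger_force: 78.5
time: 15.42
eef_pos: [0.5298, 0.1487, 0.2943]
tcp_rot: [0.488, 0.87, 0.059, 0.037]
contact_force: [-0.6, -0.7, -3.4]
opening: 0.219
finger_force: 78.6
shift units [ 0.0005  0.0352 -0.0158] turn units [ 0.0082 -0.0046 -0.0587] mm [ 0.1  5.3 -2.4] rows 0.13870700281085588 0.7473176230355295
```

View pics/w7.png

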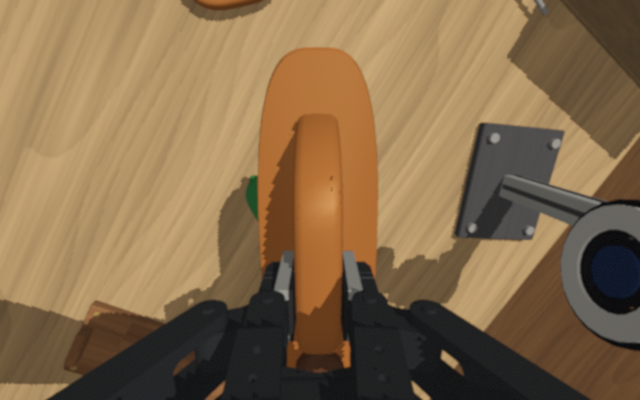

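The wrist view shows the brush held straight (heel at (318,48)), the plug just visible at (320,362), and the ring light at right (615,265). I'll measure the brush pose in the grip.

```bash
python3 - <<'E'
from h import *
w=np.load('/tmp/w7.npz');Y=w['Y'];d=w['d']
m=(d>0)&(abs(Y[...,2]-.042)<.012)&(abs(Y[...,1])<.04)&(Y[...,0]>.01)&(Y[...,0]<.13);q=Y[m];r=q
for _ in range(8):
    a=np.linalg.lstsq(np.c_[q[:,:2],np.ones(len(q))],q[:,2],rcond=None)[0];e=r[:,2]-np.c_[r[:,:2],np.ones(len(r))]@a;q=r[abs(e)<.0015]
print('cover plane',a,len(q),q.min(0),q.max(0))
for x0 in(.04,.06,.08):
    s=q[abs(q[:,0]-x0)<.004];print(x0,s[:,1].min(),s[:,1].max(),(s[:,1].min()+s[:,1].max())/2)
m=(d>0)&(Y[...,2]<-.002)&(Y[...,2]>-.012)&(abs(Y[...,1])<.02)&(Y[...,0]>.012)&(Y[...,0]<.04);q=Y[m]
print('handle',len(q),q.mean(0),cv2.minAreaRect((q[:,:2]*1000).astype(np.float32)),q[:,2].min())
for x0 in(.015,.02,.025,.03):
    s=q[abs(q[:,0]-x0)<.003];print(x0,s[:,1].min(),s[:,1].max(),np.percentile(s[:,2],5) if len(s) else 0)
E
```

```text
cover plane [0.00175127 0.00106757 0.04122292] 13951 [ 0.01001261 -0.0320427   0.03976076] [0.09974622 0.03121182 0.04289986]
0.04 -0.03124511572885737 0.030370066343772276 -0.0004375246925425475
0.06 -0.02982383978232777 0.028310459172562603 -0.0007566903048825836
0.08 -0.025841678463390846 0.02438036867936453 -0.0007306548920131585
handle 3516 [ 0.02664518 -0.00022689 -0.00718941] ((25.99835968017578, -0.23379230499267578), (27.983232498168945, 19.64207649230957), 0.029628392308950424) -0.010535990331268398
0.015 -0.009784597921122165 0.009281373017557102 -0.009425469252148218
0.02 -0.009697358500605185 0.009141480755496926 -0.009342397357828401
0.025 -0.009635091906591403 0.00958709155278226 -0.009212375693911808
0.03 -0.010052405529343377 0.00951292206248629 -0.008616216516805891
```

```bash
python3 -m handwheel '[0,0.035,-0.016,0.0082,-0.0046,-0.0587,0,0,0,0,0,0,0,0,0,0,0,0,0,0,0,0,0,0,0,0,0,0,0,0]'
python3 -m handwheel '[0,0,0,0,0,0,0,0,0,0,0,0,0,0,0,0,0,0,0,0,0,0,0,0]'
python3 - <<'E'
from h import *
t=target((-.0095,-.0003,.0555));togo(t[0],t[1])
p,d,c=cam('wrist')
h=cv2.cvtColor(p,cv2.COLOR_BGR2HSV);x=np.array(c['R'])@(t[2]+t[3]*.18)+np.array(c['t']);print('lens proj',x[:2]/x[2]*f(c)+[c['cx'],c['cy']],x)
g=(h[:,540:,0]>100)&(h[:,540:,0]<125)&(h[:,540:,1]>110)&(h[:,540:,2]<110);g[:200]=0;n,L,st,ce=cv2.connectedComponentsWithStats(g.astype(np.uint8));i=1+np.argmax(st[1:,4]);print('glass',st[i],ce[i]+[540,0])
b=(h[...,2]>130)&(h[...,1]<60);b[:,:540]=0;X=pts(d,c);b=cv2.erode(b.astype(np.uint8),np.ones((3,3)))>0
b&=np.linalg.norm(X-(t[2]+t[3]*.18),axis=2)<.046;q=X[b&(d>0)]
for _ in range(4):
    o=q.mean(0);n=np.linalg.svd(q-o,full_matrices=False)[2][2];r=(q-o)@n;q=q[abs(r)<2*r.std()+2e-4]
print(n,len(q),'plane off from C mm',((o-(t[2]+t[3]*.1784))@t[3])*1000)
E
```

```text
time: 15.88
eef_pos: [0.5299, 0.1546, 0.2921]
tcp_rot: [0.526, 0.847, 0.064, 0.04]
contact_force: [-0.2, 0.8, -3.6]
opening: 0.219
finger_force: 78.7
time: 16.22
eef_pos: [0.5298, 0.1549, 0.292]
tcp_rot: [0.527, 0.847, 0.064, 0.04]
contact_force: [-0.2, 0.2, -3.6]
opening: 0.214
finger_force: 78.7
shift units [ 0.0005 -0.0003 -0.0032] turn units [-0.0001  0.0002 -0.001 ] mm [ 0.1 -0.  -0.5] rows 0.01176844717574247 0.013448084229440816
lens proj [619.64401311 253.18832846] [0.17942784 0.02820958 0.19743515]
glass [  53  227   47   56 2141] [617.46893975 254.27090145]<stdin>:9: RuntimeWarning: Mean of empty slice.
  ret = um.true_divide(
Traceback (most recent call last):
IndexError: index 2 is out of bounds for axis 0 with size 0
```

The lens projects within 2 px of the glass that the wrist camera sees, and the pose error is under 1 mm. The brush is still and the plug is in, so I'm handing in.

```bash
python3 -m handwheel '[0,0,-0.003,0,0,0,0,0,0,0,0,0,0,0,0,0,0,0,0,0,0,0,0,0]'
python3 -c "
from h import *
t=target((-.0095,-.0003,.0555));togo(t[0],t[1]);print(abs(ctrl.get_state()['dq']).max());print(ctrl.sign_off())"
```

```text
time: 16.6
eef_pos: [0.5297, 0.155, 0.2915]
tcp_rot: [0.527, 0.847, 0.064, 0.04]
contact_force: [-0.2, -0.6, -3.6]
opening: 0.214
finger_force: 78.7
shift units [ 0.0007 -0.0007 -0.    ] turn units [-0.0002  0.0002 -0.001 ] mm [ 0.1 -0.1 -0. ] rows 0.003457274381326291 0.012530589407379352
0.001366466013533148
the job is handed in; nothing more can be done
None
```

The job is handed in at 16.6 s: the plug is pressed home, and the brush is held still by its handle, long side square to the lens, with its middle within about 1–2 mm of the 180 mm point by my measurements.

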